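# Clamp the patched cabinet-door stile until the force tab pops

### The arm

A 6-joint arm with a two-finger parallel gripper is mounted at the origin on the work surface. World frame = base frame: x ahead of the robot, y to its left, z up, the work surface at z = 0. Lengths are in m, angles in rad, forces in N, time in s.
With the tool pointing down it reaches from about 0.375 to 0.9 m from the base axis. Payload 3.1 kg.
Tool frame: the origin (TCP) lies midway between the tips of the shut fingers; the grasp point (between the pads) lies 19 mm behind it (r.grip_depth is the distance from the TCP to the grasp point, in m); z points along the fingers, y is the line along which they close (so a half turn about z gives the same grasp; the last joint's range is limited). The gripper opens to 87 mm and grips with 3 to 60 N. Pads are 19 mm wide; open, the fingers measure 117 mm over their backs; the gripper's body (75 mm by 190 mm) begins 51 mm behind the grasp point.
Start: joints at [-1.317, 0.527, 1.433, -0, 1.181, -0.178], TCP at [0.262, -0.568, 0.185] pointing down, gripper open.
Joint ranges: [-3.08, 3.08], [-0.75, 2.2], [0.22, 2.44], [-1.43, 4.57], [0, 2.65], [-2.85, 2.85]. Speed limits (rad/s): [2.79, 2.79, 3.14, 3.14, 3.14, 3.14].

### API

Orientations are given as [roll, pitch, yaw] about the fixed x, y, z axes, in that order (R = Rz(yaw) Ry(pitch) Rx(roll)).
In Python, from plant import monitor, viewer, r gives the robot as it stands.
- The arm moves only by the tool servo_tool, never from a script. Its argument "moves" is a list of rows, each an object of numbers: "tx", "ty", "tz": the shift along the tool's x, y, z in cm; "wx", "wy", "wz": the turn, a rotation vector about the tool's x, y, z in rad; "gripper": the finger opening in cm, from 0 to 8.7. A call has 1 to 20 rows; each row is the pose to reach, as a shift and turn from the pose commanded when the call began, along the tool's axes at that moment; what a row does not reach only later rows make up. A row lasts 1/12 s, in which the tool goes at most 41.7 mm and 7.16 degrees, less where a joint would pass 70% of its speed; a pose out of reach is approached as far as the arm can. A call with a gripper value outside its range is refused whole. The fingers move at their own pace and stop on an object; "newtons" is the grip in N (left out, the last holds). Time passes only in rows, so rows that repeat a pose let the fingers close. It gives the time, the measured TCP pose, the force, the opening and the grip force at its end, in the units of the state.
- monitor.state(): the state, without advancing time (a new reading comes with each control period).
- viewer.camera(name): name is "scene" or "top" or "wrist"; returns (picture, depth): 480x640x3 uint8, red, green, blue; 480x640 float32, m along the optical axis (not along the pixel's ray), 0 where there is no reading.
- viewer.camera_info(name): a dict with "fx", "fy", "cx", "cy" (pixels), "xyz" and "attitude" of the camera in the world. Camera axes: x right, y down, z forward; pixel columns grow to the right and rows downward; lengths in m; the calibration is good to about 2 mm. A picture is of the moment at which its call begins: read the wrist's pose just before it. camera_info takes no time and is no camera call; for the wrist camera it gives the pose at the moment of the call.
- r.job_done(): hands the job in; it is judged then, once.
The state is a dict: "time_s": time; "q": joint angles; "dq": joint speeds; "tau": joint torques, N m; "tcp_pos": TCP position; "eef_rot": TCP orientation; "force": force on the tool from outside, world axes, zero at the start; "ft_torque": the same for the moment, N m; "opening": finger opening in m; "finger_force": force on a finger pad.
Only numpy, scipy, OpenCV 4.12 (cv2) and the standard library are available. Lean on these libraries where they do the work, as an engineer would, in place of code of your own. Each camera call takes 0.05 s, during which the arm holds its last target. There are 200 camera calls.

### The job

Gently push the oak door stile that lies in the mouth of the bench clamp fully home against the clamp's back stop, so that its glued patch sits under the pad. Then turn the crank clockwise until the brass indicator tab pops out of the side of the spring housing, stop there without over-tightening, and let go, leaving the stile clamped and everything else on the worktop where it is.

Things in the scene. Friction and masses are not known exactly. Their poses are not given: they have to be found in the camera images.
- clamp_axis (a point): fixed bench clamp, grey C-frame, mouth towards the robot. Point: on the bed's top (20 mm above worktop) on the upright screw axis; x points into the clamp, y left, z up. Steel bed 100 mm wide, x -125 to +85 mm, side guides 58 mm apart, 14 mm high, x -55 to +35 mm. Frame arm over the axis 102 to 130 mm above this point, collar to 146 mm. Needs 3 to 11 rad of crank in all
- clamp_stop (a point): the back stop: face of the clamp's column, 60 mm wide, 35 mm behind the screw axis (x = +35 mm in the clamp's frame). Point: on the face, 11 mm above the bed; same axes as clamp_axis
- stile_far (a point): centre of the far end face of the loose oak stile, a bar 170 x 50 x 22 mm, about 0.16 kg, flat on the bed, at first 20 to 45 mm short of the stop; x along the bar into the clamp, z up. On its top, centred 35 mm from this end, a glued patch 44 x 44 mm, 3 mm proud. Fully home this face touches the back stop
- stile_near (a point): centre of the stile's near end face (towards the robot), 11 mm above the bed top, 170 mm from stile_far, same axes. Push here, along x. It overhangs the bed's near edge by 10 mm when home, more before
- knob_center (a point): centre of the crank's grip, an upright black cylinder 20 mm across, 44 mm high, spinning freely on its pin; circles level 55 mm from the screw axis, 182 mm above the bed top. Crank arm top lies 2 mm below its foot. Clockwise from above lowers the pad 2 mm per rad; the crank stays at its height and where it is left. Takes 3 to 9 N
- ram: black spring housing, 50 x 50 x 36 mm, with a square steel pad 36 x 36 mm on a foot below it; origin: centre of the housing's underside. The pad's face is 26 mm below it, give or take 5 mm (foot length differs, not measured), 3 to 17 mm above the patch at first. Once the pad rests on the patch the housing goes on down, squeezing the spring (5 N preload, then 10 N per mm)
- stile: the oak stile as a body; its origin is the centre of its underside, x along it into the clamp, z up
- tab_tip (a point): outer end of the brass indicator tab, 26 mm wide, 6 mm thick, on the housing's left (+y of clamp_axis). In: 26 mm from the axis in the clamp's y. At the set force (40 to 55 N) it snaps out to 44 mm and stays out. It goes down with the housing. More than 66 N crushes the patch: reached 0.5 rad of crank or more after the pop
- glue: white glue bottle, 150 mm tall, standing; leave alone
- driver: screwdriver; leave alone
- mug: white mug; leave alone
- hinge1: steel cup hinge; leave alone
- hinge2: steel cup hinge; leave alone
- tape: roll of tape lying flat; leave alone
- offcut: short oak offcut; leave alone
Not all that is in view belongs to the job. Of the things shaped like the stile, the wooden one is meant.

How it is judged:
By the outcome, as a careful person would: the job done as asked, in the order asked, and still so for the second after the job is handed in, with the robot touching nothing.
It also fails if it takes over 70 s, if anything falls off the work surface, if the arm or the gripper's body presses on something with over 40 N, if the wrist force passes 120 N, or if a joint passes its speed limit or range.

## Working session

There is one attempt and no reset: what is moved stays moved. The work goes in short steps, Python scripts to look and compute and a tool call to move; the robot and the scene stay as the last step left them, time stands still between calls to the robot, and variables do not carry over. Pictures are saved under pics/ and viewed, at most 10 in all, crops included, and the job is handed in when it is done.

Besides the shell and the picture viewer there is one more tool, called after "Request:" by a JSON object that holds its "method" and its "body", one argument or row to a line. servo_tool: Moves the arm, as the interface text tells. Its arguments: {"type":"object","properties":{"moves":{"type":"array","items":{"type":"object","properties":{"tx":{"type":"number"},"ty":{"type":"number"},"tz":{"type":"number"},"wx":{"type":"number"},"wy":{"type":"number"},"wz":{"type":"number"},"gripper":{"type":"number"}}}},"newtons":{"type":"number"}},"required":["moves"]}

```bash
mkdir -p pics && cat > h.py <<'E'
import numpy as np, cv2
from scipy.spatial.transform import Rotation as R
from plant import monitor, viewer, r
def rot(a):
    a=np.array(a,float)
    return a if a.shape==(3,3) else R.from_euler('xyz',a).as_matrix()
def shot(name,fn=None):
    i=viewer.camera_info(name); p,d=viewer.camera(name)
    if fn: cv2.imwrite('pics/'+fn,cv2.cvtColor(p,cv2.COLOR_RGB2BGR))
    return i,p,d
def ray(i,u,v):
    d=rot(i['attitude'])@np.array([(u-i['cx'])/i['fx'],(v-i['cy'])/i['fy'],1]); return np.array(i['xyz']),d
def plane(i,u,v,z):
    o,d=ray(i,u,v); return o+d*(z-o[2])/d[2]
def pts(i,d):
    v,u=np.mgrid[:480,:640]; c=np.stack([(u-i['cx'])/i['fx']*d,(v-i['cy'])/i['fy']*d,d],-1)
    return c@rot(i['attitude']).T+np.array(i['xyz'])
E
python3 - <<'E'
from h import *
for n in ['scene','top']:
    i,p,d=shot(n,n+'0.png'); print(n,i); np.savez(n+'0',p=p,d=d)
print(monitor.state())
E
```

```text
scene {'fx': 534.6868417197903, 'fy': 534.6868417197903, 'cx': 312.6604134258404, 'cy': 230.56644156051271, 'xyz': array([ 1.21498445, -0.22117438,  1.01222933]), 'attitude': array([-2.43954742,  0.01219203,  1.28531024])}
top {'fx': 621.7249213094191, 'fy': 621.7249213094191, 'cx': 326.6193250409849, 'cy': 227.44472152502843, 'xyz': array([ 0.34897672, -0.02302356,  1.42493373]), 'attitude': array([-3.03158029e+00,  2.55645680e-03, -1.55753140e+00])}
{'time_s': 0.1, 'q': array([-1.31749336e+00,  5.28388818e-01,  1.43379779e+00,  1.41370136e-05,
        1.18133447e+00, -1.78511343e-01]), 'dq': array([-0.00016026, -0.00188859, -0.00258892, -0.0009487 ,  0.0010697 ,
        0.00204144]), 'tau': array([-3.00750912e-05, -4.40985167e+01, -1.77151895e+01,  6.34478847e-02,
        5.34001691e-02, -4.44109151e-05]), 'tcp_pos': array([ 0.2614145 , -0.56690593,  0.18385242]), 'eef_rot': array([-3.13969719e+00, -3.55280468e-04,  4.31808592e-01]), 'force': array([1.01042141, 0.09473289, 0.2785335 ]), 'ft_torque': array([0.02120812, 0.00298371, 0.0212775 ]), 'finger_force': 0.0, 'opening': 0.08702486972001147}
```

View pics/scene0.png

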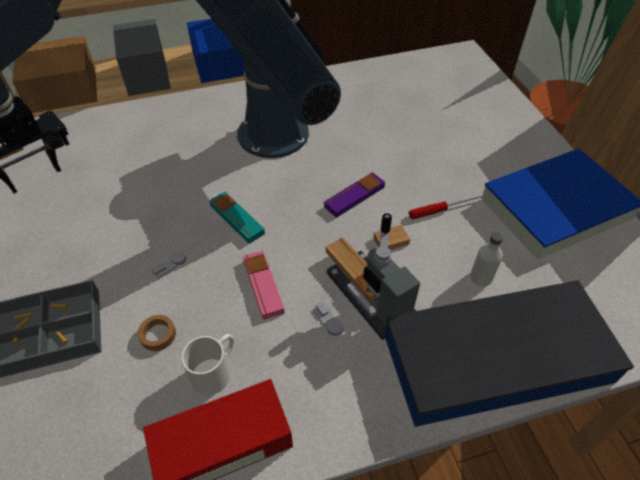

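View pics/top0.png

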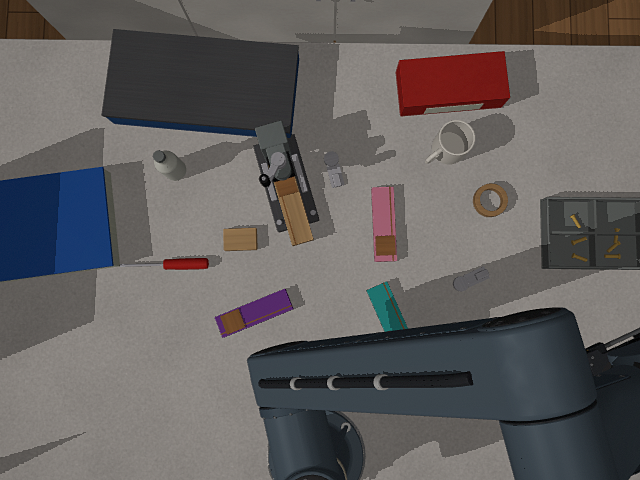

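The scene view shows the clamp at about (385,270), with the oak stile at (350,258) and the knob at (386,222). The top view shows the stile at (295,212), the knob at (264,180) and the screw collar at about (279,165). I'll measure next.

```bash
python3 - <<'E'
from h import *
D=np.load('top0.npz'); p,d=D['p'],D['d']; i=viewer.camera_info('top'); P=pts(i,d)
hsv=cv2.cvtColor(p,cv2.COLOR_RGB2HSV)
m=np.zeros(d.shape,bool); m[110:255,240:335]=1
# oak
w=m&(hsv[...,0]<25)&(hsv[...,1]>70)&(hsv[...,2]>50)&(np.mgrid[:480,:640][1]>262)
n,l,s,c=cv2.connectedComponentsWithStats(w.astype(np.uint8)); k=1+s[1:,4].argmax(); print(s[k],c[k])
v,u=np.where(l==k); print('oak z',np.percentile(P[v,u,2],[10,50,90]))
q=np.array([plane(i,a,b,.042)[:2] for a,b in zip(u,v)],np.float32)
rr=cv2.minAreaRect(q); print(rr, cv2.boxPoints(rr))
# heights hist
for z0,z1,nm in [(.012,.03,'bed'),(.135,.155,'frame'),(.158,.172,'collar'),(.172,.19,'arm'),(.2,.24,'knob')]:
    a=m&(P[...,2]>z0)&(P[...,2]<z1); 
    if a.sum(): X=P[a]; print(nm,a.sum(),X.mean(0),X.min(0),X.max(0), cv2.minAreaRect(X[:,:2].astype(np.float32)))
# hinges etc. skip
def big(f,n,p,box,s):
    x,y,w,h=box; cv2.imwrite(f'pics/{n}',cv2.cvtColor(cv2.resize(p[y:y+h,x:x+w],None,fx=s,fy=s,interpolation=cv2.INTER_CUBIC),cv2.COLOR_RGB2BGR))
S=np.load('scene0.npz')['p']
a=cv2.resize(p[110:260,235:335],(400,600),interpolation=cv2.INTER_CUBIC); b=cv2.resize(S[200:350,320:420],(400,600),interpolation=cv2.INTER_CUBIC)
cv2.imwrite('pics/crop1.png',cv2.cvtColor(np.hstack([a,b]),cv2.COLOR_RGB2BGR))
E
```

```text
[ 273  176   41   70 1511] [293.23626737 210.65718068]
oak z [0.03792387 0.04236877 0.04657718]
((0.5390708446502686, 0.05803558975458145), (0.15100887417793274, 0.051462844014167786), 17.322498321533203) [[0.4593295  0.06011851]
 [0.47465253 0.01098981]
 [0.6188122  0.05595267]
 [0.60348916 0.10508136]]
bed 1796 [0.57567209 0.08610565 0.02019771] [ 0.45222528 -0.03300387  0.01201169] [0.77624246 0.1858917  0.02999156] ((0.6152318716049194, 0.074726402759552), (0.3213728964328766, 0.21684424579143524), 1.4626388549804688)
frame 980 [0.66317191 0.09462196 0.15020394] [0.59267072 0.06008617 0.13525857] [0.71469343 0.13550224 0.15493891] ((0.6510641574859619, 0.0914698913693428), (0.12096499651670456, 0.05969991162419319), 17.24484634399414)
collar 38 [0.62673835 0.08166432 0.16476283] [0.57743546 0.06925264 0.15816446] [0.69757626 0.11946383 0.1718929 ] ((0.6399953365325928, 0.08833326399326324), (0.11923909187316895, 0.04357205703854561), 10.330456733703613)
arm 287 [0.61352044 0.08956371 0.17895203] [0.56797179 0.07075267 0.17201413] [0.64121699 0.11174779 0.18983471] ((0.6027781963348389, 0.091019406914711), (0.028546221554279327, 0.07692329585552216), 74.63329315185547)
knob 98 [0.5758561  0.10666343 0.22029552] [0.56762423 0.09787345 0.20043723] [0.58589626 0.11602614 0.22812901] ((0.5767317414283752, 0.10696360468864441), (0.018161853775382042, 0.018179627135396004), 89.07310485839844)
```

View pics/crop1.png

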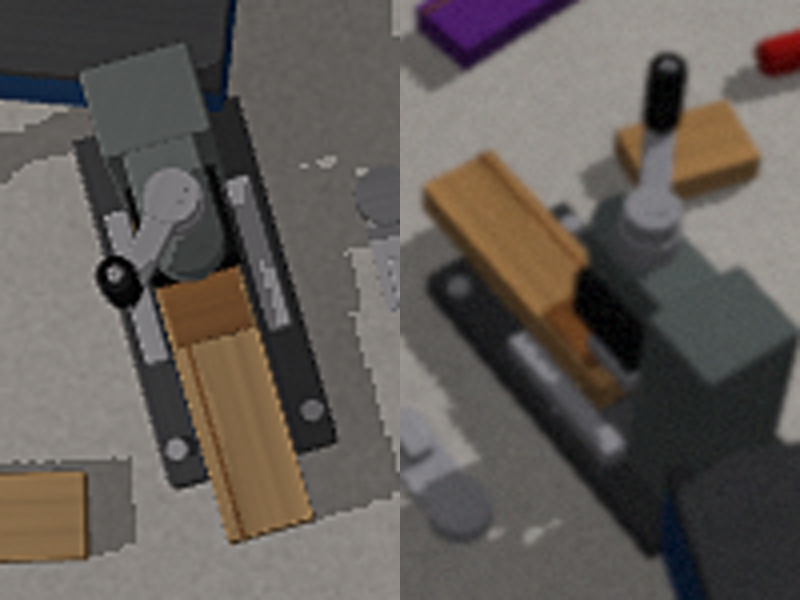

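The crop shows the hub at crop px (173,195), the knob at (118,280), and the stile's near end at about (275,530). The pink and purple bars are decoys. Next I'll work out the clamp axis, check it against both views, and get the pose for the push.

```bash
python3 - <<'E'
from h import *
it=viewer.camera_info('top'); iS=viewer.camera_info('scene')
hub=plane(it,235+173/4,110+195/4,.178); print('hub top',hub,'scene',plane(iS,320+253/4,200+207/4,.178))
kn=plane(it,235+117/4,110+273/4,.224); print('knob top',kn,'scene',plane(iS,320+267/4,200+65/4,.224))
print('dist',np.linalg.norm(hub[:2]-kn[:2]))
# bed corners near/ far at z .02 (top)
for n,(a,b) in dict(nl=(172,488),nr=(335,440),fl=(77,142)).items(): print(n,plane(it,235+a/4,110+b/4,.02))
# column top corners z .15
for a,b in [(82,75),(183,43),(208,128),(105,158)]: print('col',plane(it,235+a/4,110+b/4,.15))
st=monitor.state(); w=viewer.camera_info('wrist'); Rt=rot(st['eef_rot'])
print('wrist cam in tool', Rt.T@(np.array(w['xyz'])-st['tcp_pos']), Rt.T@rot(w['attitude']), w['fx'],w['cx'],w['cy'])
near=np.array([.467,.0356,.022])
yaw=np.deg2rad(17.3); c=np.array([np.cos(yaw),np.sin(yaw),0])
tgt=near-c*.06; tgt[2]=.12
print('shift tool cm', Rt.T@(tgt-st['tcp_pos'])*100, st['eef_rot'][2]-yaw)
E
```

```text
hub top [0.62656906 0.08268187 0.178     ] scene [0.62818775 0.08563423 0.178     ]
knob top [0.57703992 0.10539067 0.224     ] scene [0.57965021 0.10749924 0.224     ]
dist 0.05448692620181407
nl [0.49225635 0.09294739 0.02      ]
nr [0.52092002 0.00076608 0.02      ]
fl [0.69217784 0.15214861 0.02      ]
col [0.6963668  0.13424909 0.15      ]
col [0.71426165 0.08157165 0.15      ]
col [0.66877361 0.06749909 0.15      ]
col [0.65206239 0.12106517 0.15      ]
wrist cam in tool [ 0.07759999 -0.00030517 -0.19974499] [[ 1.77119230e-04 -9.59806425e-01 -2.80662778e-01]
 [ 9.99999474e-01  4.53599821e-04 -9.20139416e-04]
 [ 1.01046431e-03 -2.80662468e-01  9.59806000e-01]] 421.92214762979313 314.9366392921882 237.04432825400966
shift tool cm [ 37.93546225 -46.88096634   6.48759236] 0.12986663106692636
```

Request:
{"method": "servo_tool", "body": {
  "moves": [
    {"tx": 37.9,"ty": -46.9,"tz": 0,"wz": -3.012,"gripper": 0},
    {"tx": 37.9,"ty": -46.9,"tz": 0,"wz": -3.012,"gripper": 0},
    {"tx": 37.9,"ty": -46.9,"tz": 0,"wz": -3.012,"gripper": 0},
    {"tx": 37.9,"ty": -46.9,"tz": 0,"wz": -3.012,"gripper": 0},
    {"tx": 37.9,"ty": -46.9,"tz": 0,"wz": -3.012,"gripper": 0},
    {"tx": 37.9,"ty": -46.9,"tz": 0,"wz": -3.012,"gripper": 0},
    {"tx": 37.9,"ty": -46.9,"tz": 0,"wz": -3.012,"gripper": 0},
    {"tx": 37.9,"ty": -46.9,"tz": 0,"wz": -3.012,"gripper": 0},
    {"tx": 37.9,"ty": -46.9,"tz": 0,"wz": -3.012,"gripper": 0},
    {"tx": 37.9,"ty": -46.9,"tz": 0,"wz": -3.012,"gripper": 0},
    {"tx": 37.9,"ty": -46.9,"tz": 0,"wz": -3.012,"gripper": 0},
    {"tx": 37.9,"ty": -46.9,"tz": 0,"wz": -3.012,"gripper": 0},
    {"tx": 37.9,"ty": -46.9,"tz": 0,"wz": -3.012,"gripper": 0},
    {"tx": 37.9,"ty": -46.9,"tz": 0,"wz": -3.012,"gripper": 0},
    {"tx": 37.9,"ty": -46.9,"tz": 0,"wz": -3.012,"gripper": 0},
    {"tx": 37.9,"ty": -46.9,"tz": 0,"wz": -3.012,"gripper": 0},
    {"tx": 37.9,"ty": -46.9,"tz": 0,"wz": -3.012,"gripper": 0},
    {"tx": 37.9,"ty": -46.9,"tz": 0,"wz": -3.012,"gripper": 0},
    {"tx": 37.9,"ty": -46.9,"tz": 0,"wz": -3.012,"gripper": 0},
    {"tx": 37.9,"ty": -46.9,"tz": 0,"wz": -3.012,"gripper": 0}
  ]
}}

```text
invalid input at $.moves[0]: expected keys tx, ty, tz, wx, wy, wz, gripper
```

Request:
{"method": "servo_tool", "body": {
  "moves": [
    {"tx": 37.9,"ty": -46.9,"tz": 0,"wx": 0,"wy": 0,"wz": -3.012,"gripper": 0},
    {"tx": 37.9,"ty": -46.9,"tz": 0,"wx": 0,"wy": 0,"wz": -3.012,"gripper": 0},
    {"tx": 37.9,"ty": -46.9,"tz": 0,"wx": 0,"wy": 0,"wz": -3.012,"gripper": 0},
    {"tx": 37.9,"ty": -46.9,"tz": 0,"wx": 0,"wy": 0,"wz": -3.012,"gripper": 0},
    {"tx": 37.9,"ty": -46.9,"tz": 0,"wx": 0,"wy": 0,"wz": -3.012,"gripper": 0},
    {"tx": 37.9,"ty": -46.9,"tz": 0,"wx": 0,"wy": 0,"wz": -3.012,"gripper": 0},
    {"tx": 37.9,"ty": -46.9,"tz": 0,"wx": 0,"wy": 0,"wz": -3.012,"gripper": 0},
    {"tx": 37.9,"ty": -46.9,"tz": 0,"wx": 0,"wy": 0,"wz": -3.012,"gripper": 0},
    {"tx": 37.9,"ty": -46.9,"tz": 0,"wx": 0,"wy": 0,"wz": -3.012,"gripper": 0},
    {"tx": 37.9,"ty": -46.9,"tz": 0,"wx": 0,"wy": 0,"wz": -3.012,"gripper": 0},
    {"tx": 37.9,"ty": -46.9,"tz": 0,"wx": 0,"wy": 0,"wz": -3.012,"gripper": 0},
    {"tx": 37.9,"ty": -46.9,"tz": 0,"wx": 0,"wy": 0,"wz": -3.012,"gripper": 0},
    {"tx": 37.9,"ty": -46.9,"tz": 0,"wx": 0,"wy": 0,"wz": -3.012,"gripper": 0},
    {"tx": 37.9,"ty": -46.9,"tz": 0,"wx": 0,"wy": 0,"wz": -3.012,"gripper": 0},
    {"tx": 37.9,"ty": -46.9,"tz": 0,"wx": 0,"wy": 0,"wz": -3.012,"gripper": 0},
    {"tx": 37.9,"ty": -46.9,"tz": 0,"wx": 0,"wy": 0,"wz": -3.012,"gripper": 0},
    {"tx": 37.9,"ty": -46.9,"tz": 0,"wx": 0,"wy": 0,"wz": -3.012,"gripper": 0},
    {"tx": 37.9,"ty": -46.9,"tz": 0,"wx": 0,"wy": 0,"wz": -3.012,"gripper": 0},
    {"tx": 37.9,"ty": -46.9,"tz": 0,"wx": 0,"wy": 0,"wz": -3.012,"gripper": 0},
    {"tx": 37.9,"ty": -46.9,"tz": 0,"wx": 0,"wy": 0,"wz": -3.012,"gripper": 0}
  ]
}}

```text
time_s: 1.77
tcp_pos: [0.4092, 0.0172, 0.1845]
eef_rot: [-3.142, -0.001, 2.939]
force: [0.4, 0.9, 0.2]
opening: 0.0004
finger_force: 0.0
```

Request:
{"method": "servo_tool", "body": {
  "moves": [
    {"tx": 0,"ty": 0,"tz": 3,"wx": 0,"wy": 0,"wz": -0.12,"gripper": 0},
    {"tx": 0,"ty": 0,"tz": 6,"wx": 0,"wy": 0,"wz": -0.24,"gripper": 0},
    {"tx": 0,"ty": 0,"tz": 9,"wx": 0,"wy": 0,"wz": -0.36,"gripper": 0},
    {"tx": 0,"ty": 0,"tz": 12,"wx": 0,"wy": 0,"wz": -0.48,"gripper": 0},
    {"tx": 0,"ty": 0,"tz": 14.5,"wx": 0,"wy": 0,"wz": -0.505,"gripper": 0},
    {"tx": 0,"ty": 0,"tz": 16,"wx": 0,"wy": 0,"wz": -0.505,"gripper": 0},
    {"tx": 0,"ty": 0,"tz": 16.2,"wx": 0,"wy": 0,"wz": -0.505,"gripper": 0},
    {"tx": 0,"ty": 0,"tz": 16.2,"wx": 0,"wy": 0,"wz": -0.505,"gripper": 0}
  ]
}}

```text
time_s: 2.43
tcp_pos: [0.4087, 0.0171, 0.022]
eef_rot: [3.14, -0.002, -2.847]
force: [1.0, 0.1, 0.6]
opening: 0.0005
finger_force: 0.0
```

```bash
python3 - <<'E'
from h import *
st=monitor.state(); print(st['tcp_pos'],st['eef_rot'],st['force'])
i,p,d=shot('wrist','w1.png'); np.savez('w1',p=p,d=d)
P=pts(i,d); hsv=cv2.cvtColor(p,cv2.COLOR_RGB2HSV)
w=(hsv[...,0]<25)&(hsv[...,1]>70)&(P[...,2]>.03)&(P[...,2]<.055)
n,l,s,c=cv2.connectedComponentsWithStats(w.astype(np.uint8)); k=1+s[1:,4].argmax(); print(s[k],c[k])
X=P[l==k]; X=X[(X[:,2]>.039)&(X[:,2]<.0435)]; rr=cv2.minAreaRect(X[:,:2].astype(np.float32)); print(rr,cv2.boxPoints(rr))
E
```

```text
[0.4087419  0.01709651 0.02196429] [ 3.14016708e+00 -2.45049412e-03 -2.84657590e+00] [0.97439646 0.06787897 0.56449369]
[299 391  32  21 369] [314.49322493 405.51219512]
((0.4719298481941223, 0.036658480763435364), (0.004791994113475084, 0.015703454613685608), 17.024076461791992) [[0.46734005 0.04346468]
 [0.4719376  0.02844932]
 [0.47651964 0.02985229]
 [0.4719221  0.04486764]]
```

View pics/w1.png

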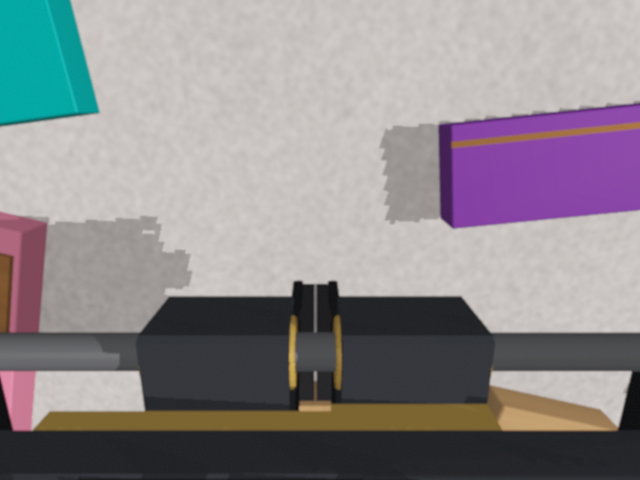

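The camera is on the robot side with the gripper blocking its forward view, so it only confirms the stile's near edge at about (314,405), or (0.470, 0.036), in line with the tool. Pushing now, slowly at the end.

Request:
{"method": "servo_tool", "body": {
  "moves": [
    {"tx": -2,"ty": 0,"tz": 0,"wx": 0,"wy": 0,"wz": 0,"gripper": 0},
    {"tx": -4,"ty": 0,"tz": 0,"wx": 0,"wy": 0,"wz": 0,"gripper": 0},
    {"tx": -4.6,"ty": 0,"tz": 0,"wx": 0,"wy": 0,"wz": 0,"gripper": 0},
    {"tx": -5,"ty": 0,"tz": 0,"wx": 0,"wy": 0,"wz": 0,"gripper": 0},
    {"tx": -5.3,"ty": 0,"tz": 0,"wx": 0,"wy": 0,"wz": 0,"gripper": 0},
    {"tx": -5.6,"ty": 0,"tz": 0,"wx": 0,"wy": 0,"wz": 0,"gripper": 0},
    {"tx": -5.9,"ty": 0,"tz": 0,"wx": 0,"wy": 0,"wz": 0,"gripper": 0},
    {"tx": -6.2,"ty": 0,"tz": 0,"wx": 0,"wy": 0,"wz": 0,"gripper": 0},
    {"tx": -6.5,"ty": 0,"tz": 0,"wx": 0,"wy": 0,"wz": 0,"gripper": 0},
    {"tx": -6.8,"ty": 0,"tz": 0,"wx": 0,"wy": 0,"wz": 0,"gripper": 0},
    {"tx": -7.1,"ty": 0,"tz": 0,"wx": 0,"wy": 0,"wz": 0,"gripper": 0},
    {"tx": -7.4,"ty": 0,"tz": 0,"wx": 0,"wy": 0,"wz": 0,"gripper": 0},
    {"tx": -7.6,"ty": 0,"tz": 0,"wx": 0,"wy": 0,"wz": 0,"gripper": 0},
    {"tx": -7.7,"ty": 0,"tz": 0,"wx": 0,"wy": 0,"wz": 0,"gripper": 0}
  ]
}}

```text
time_s: 3.65
tcp_pos: [0.4836, 0.0394, 0.0227]
eef_rot: [-3.141, 0.0, -2.846]
force: [0.7, -0.3, -1.0]
opening: 0.0004
finger_force: 0.0
```

Request:
{"method": "servo_tool", "body": {
  "moves": [
    {"tx": -0.1,"ty": 0,"tz": 0,"wx": 0,"wy": 0,"wz": 0,"gripper": 0},
    {"tx": -0.2,"ty": 0,"tz": 0,"wx": 0,"wy": 0,"wz": 0,"gripper": 0},
    {"tx": -0.2,"ty": 0,"tz": 0,"wx": 0,"wy": 0,"wz": 0,"gripper": 0}
  ]
}}

```text
time_s: 3.9
tcp_pos: [0.4852, 0.04, 0.0227]
eef_rot: [-3.142, 0.0, -2.846]
force: [0.0, 0.4, 0.2]
opening: 0.0002
finger_force: 0.0
```

Request:
{"method": "servo_tool", "body": {
  "moves": [
    {"tx": -0.1,"ty": 0,"tz": 0,"wx": 0,"wy": 0,"wz": 0,"gripper": 0},
    {"tx": -0.2,"ty": 0,"tz": 0,"wx": 0,"wy": 0,"wz": 0,"gripper": 0},
    {"tx": -0.2,"ty": 0,"tz": 0,"wx": 0,"wy": 0,"wz": 0,"gripper": 0}
  ]
}}

```text
time_s: 4.15
tcp_pos: [0.4873, 0.0405, 0.0228]
eef_rot: [-3.141, 0.0, -2.846]
force: [0.0, -0.2, 0.6]
opening: 0.0005
finger_force: 0.0
```

```bash
python3 - <<'E'
from h import *
i,p,d=shot('top'); print(monitor.state()['tcp_pos'],monitor.state()['force'])
cv2.imwrite('pics/t2.png',cv2.cvtColor(cv2.resize(p[110:260,235:335],(400,600),interpolation=cv2.INTER_CUBIC),cv2.COLOR_RGB2BGR))
E
```

```text
[0.48712459 0.04053409 0.02276582] [ 0.15059249 -0.96578353 -0.08332827]
```

View pics/t2.png

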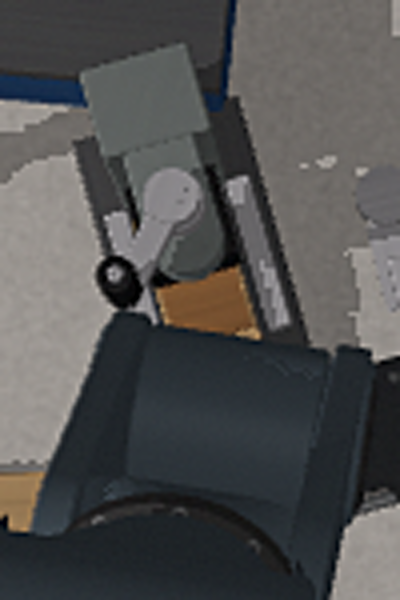

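The arm hides the stile's near end, and the orange area at crop (210,305) may or may not have moved. I'll check it in the scene view.

```bash
python3 - <<'E'
from h import *
i,p,d=shot('scene'); S=np.load('scene0.npz')['p']
f=lambda x:cv2.resize(x[200:350,320:420],(400,600),interpolation=cv2.INTER_CUBIC)
cv2.imwrite('pics/s2.png',cv2.cvtColor(np.hstack([f(S),f(p)]),cv2.COLOR_RGB2BGR))
E
```

```text
(no output)
```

View pics/s2.png

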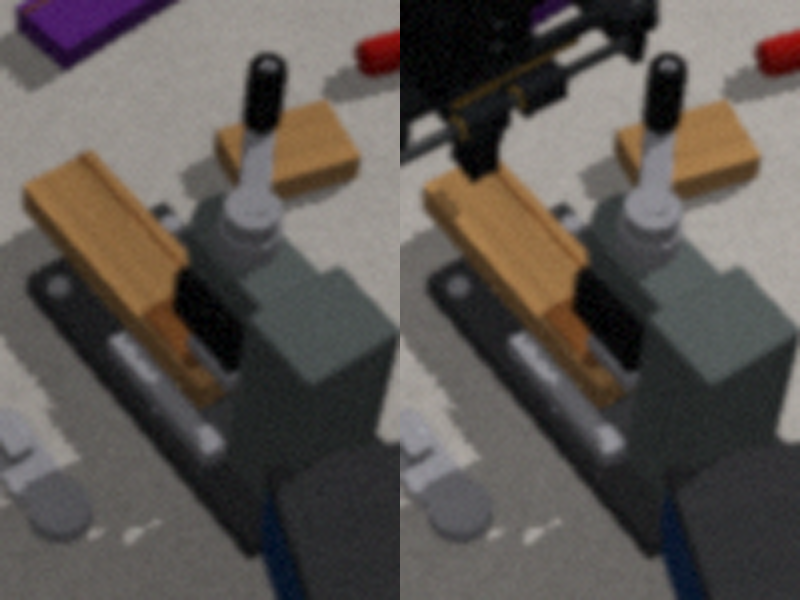

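The stile looks unmoved and the finger seems to sit over its near corner, which contradicts the pose reading. I'll check with depth.

```bash
python3 - <<'E'
from h import *
np.set_printoptions(precision=3,suppress=True)
st=monitor.state(); print(st['tcp_pos'],st['force'],st['time_s'])
i,p,d=shot('scene'); P=pts(i,d); S=np.load('scene0.npz'); P0=pts(i,S['d'])
for n,(a,b) in dict(finger=(490,150),tip=(490,172),edgeL=(428,190),cornerR=(515,172),mid=(470,200),side=(440,205)).items():
    u,v=int(320+(a-400)/4),200+b//4; print(n,u,v,'now',P[v,u],'before',P0[v,u],p[v,u])
def oak(p,P):
    h=cv2.cvtColor(p,cv2.COLOR_RGB2HSV); w=(h[...,0]<25)&(h[...,1]>70)&(P[...,2]>.037)&(P[...,2]<.05)&(P[...,0]>.42)&(P[...,0]<.66)&(abs(P[...,1]-.06)<.06)
    X=P[w]; c=np.array([.955,.297]); s=(X[:,:2]-[.627,.084])@c; l=(X[:,:2]-[.627,.084])@[-.297,.955]
    print(len(X),'s',np.percentile(s,[0,1,5,50,99]),'lat',np.percentile(l,[1,50,99]))
oak(S['p'],P0); oak(p,P)
i,p,d=shot('wrist','w2.png')
E
```

```text
[0.487 0.041 0.023] [ 0.159 -0.265 -1.358] 4.25
finger 342 237 now [0.494 0.048 0.082] before [0.465 0.059 0.044] [10 10  9]
tip 342 243 now [0.481 0.053 0.043] before [0.478 0.054 0.039] [71 51 31]
edgeL 327 247 now [0.478 0.017 0.038] before [0.482 0.016 0.043] [148 112  69]
cornerR 348 243 now [0.485 0.067 0.042] before [0.483 0.067 0.04 ] [160 139 117]
mid 337 250 now [0.498 0.035 0.044] before [0.499 0.035 0.045] [150 111  68]
side 330 251 now [0.494 0.02  0.041] before [0.496 0.019 0.043] [95 69 42]
1004 s [-0.165 -0.163 -0.157 -0.098  0.002] lat [-0.024 -0.006  0.026]
949 s [-0.165 -0.161 -0.152 -0.095  0.002] lat [-0.024 -0.008  0.025]
```

View pics/w2.png

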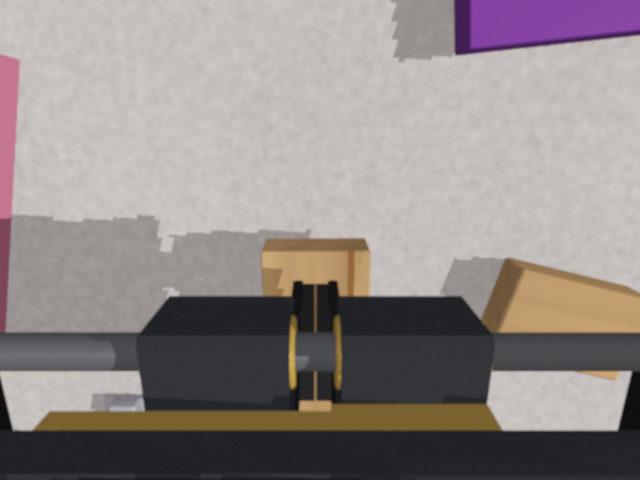

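```bash
python3 - <<'E'
from h import *
np.set_printoptions(precision=3,suppress=True)
i,p,d=shot('wrist'); P=pts(i,d); print(i['xyz'],monitor.state()['tcp_pos'],monitor.state()['q'])
print('table',np.median(P[100:180,200:340].reshape(-1,3),0),'stile top',P[270,280],'face',P[243,300])
for v in (280,284,288,292,296,300,320): print(v,P[v,294:300].tolist()[::3],P[v,331:337].tolist()[::3])
i,p,d=shot('scene'); P=pts(i,d); w=(P[...,2]<.16)&(P[...,2]>.03)&(p.max(-1)<45)&(abs(P[...,0]-.49)<.04)&(abs(P[...,1]-.04)<.04)
print(w.sum(), P[w][:,2].min(), np.percentile(P[w],[2,50,98],axis=0))
E
```

```text
[0.414 0.019 0.222] [0.487 0.041 0.023] [-0.146  0.623  1.904 -0.     0.615 -2.012]
table [ 0.433  0.    -0.   ] stile top [0.484 0.024 0.041] face [0.473 0.029 0.029]
280 [[0.48702844212196506, 0.031044649864431128, 0.04077833617426935], [0.48628239931835426, 0.032307179034695495, 0.04163374101939482]] [[0.48181993671644163, 0.047312504314691195, 0.04140527289435206], [0.4810882853610989, 0.04848907512564033, 0.04228835415368662]]
284 [[0.47965589354570765, 0.030002850805835188, 0.06322992588441784], [0.47876010289045867, 0.031066018232957307, 0.06454618978045343]] [[0.41379288784150436, 0.01868987011184867, 0.2224873111875219], [0.47461909657867357, 0.04541818912861862, 0.06404146000539146]]
288 [[0.47888303539226357, 0.030060827862711418, 0.06902682296705404], [0.4788095283831977, 0.031239815805866586, 0.0683894445077228]] [[0.4747611188420557, 0.04400490374668131, 0.0687703354005165], [0.4750141800633964, 0.0453941031936769, 0.06725883928429516]]
292 [[0.4791212952103614, 0.030285574418840836, 0.0722366047793879], [0.47889318284751303, 0.03141338181327405, 0.07198668513967718]] [
[... 310 characters left out ...]
07548716594702026], [0.47467105956682354, 0.04487810418481602, 0.07599777509934566]]
300 [[0.47933105325624537, 0.030667321087472284, 0.07884962312061808], [0.4788568024985132, 0.031701216387116295, 0.07918219966680196]] [[0.47477224795546996, 0.043559109928075365, 0.08018369463553235], [0.47474410068575734, 0.04473837859609032, 0.07949828990455221]]
320 [[0.4545262097543025, 0.026598864914388256, 0.1427855157787119], [0.4786496788115763, 0.0322975113965609, 0.09501432960785236]] [[0.4755526913993955, 0.04323829877902667, 0.09459680957246572], [0.4520774787943526, 0.03457849101122888, 0.14283197827135663]]
346 0.0625082420067804 [[0.487 0.015 0.065]
 [0.515 0.042 0.149]
 [0.529 0.078 0.158]]
```

The fingertips show at z≈0.063 in both the wrist and scene depth, about 40 mm above the reported TCP. That means they passed over the stile without touching it. I'll back out, go 38 mm lower and check.

Request:
{"method": "servo_tool", "body": {
  "moves": [
    {"tx": 2,"ty": 0,"tz": 0,"wx": 0,"wy": 0,"wz": 0,"gripper": 0},
    {"tx": 4,"ty": 0,"tz": 0,"wx": 0,"wy": 0,"wz": 0,"gripper": 0},
    {"tx": 4.5,"ty": 0,"tz": 0,"wx": 0,"wy": 0,"wz": 0,"gripper": 0},
    {"tx": 4.5,"ty": 0,"tz": 1,"wx": 0,"wy": 0,"wz": 0,"gripper": 0},
    {"tx": 4.5,"ty": 0,"tz": 2,"wx": 0,"wy": 0,"wz": 0,"gripper": 0},
    {"tx": 4.5,"ty": 0,"tz": 3,"wx": 0,"wy": 0,"wz": 0,"gripper": 0},
    {"tx": 4.5,"ty": 0,"tz": 3.5,"wx": 0,"wy": 0,"wz": 0,"gripper": 0},
    {"tx": 4.5,"ty": 0,"tz": 3.8,"wx": 0,"wy": 0,"wz": 0,"gripper": 0},
    {"tx": 4.5,"ty": 0,"tz": 3.8,"wx": 0,"wy": 0,"wz": 0,"gripper": 0}
  ]
}}

```text
time_s: 5.2
tcp_pos: [0.4441, 0.0275, -0.0157]
eef_rot: [3.141, -0.0, -2.846]
force: [-0.5, 0.8, -0.4]
opening: 0.0009
finger_force: 0.0
```

```bash
cat > f.py <<'E'
from h import *
np.set_printoptions(precision=4,suppress=True)
st=monitor.state(); T=st['tcp_pos']; Rt=rot(st['eef_rot'])
i,p,d=shot('wrist'); P=pts(i,d); L=(P-T)@Rt
w=(d>.03)&(abs(L[...,0])<.02)&(abs(L[...,1])<.016)&(L[...,2]>-.12)&(p.max(-1)<60)&(np.mgrid[:480,:640][0]>255)
print(T,st['force'],w.sum(),'tool-frame finger: min/max',np.percentile(L[w],[1,50,99],axis=0), 'world zmin',np.percentile(P[w][:,2],1))
E
python3 f.py
```

```text
[ 0.4441  0.0275 -0.0157] [-0.4959  0.8149 -0.4338] 2877 tool-frame finger: min/max [[-0.0094 -0.0075 -0.1164]
 [ 0.0088 -0.0004 -0.0707]
 [ 0.0137  0.0084 -0.0394]] world zmin 0.023729304262656247
```

Request:
{"method": "servo_tool", "body": {
  "moves": [
    {"tx": -0.4,"ty": 0,"tz": 0,"wx": 0,"wy": 0,"wz": 0,"gripper": 0},
    {"tx": -0.8,"ty": 0,"tz": 0,"wx": 0,"wy": 0,"wz": 0,"gripper": 0},
    {"tx": -1.1,"ty": 0,"tz": 0,"wx": 0,"wy": 0,"wz": 0,"gripper": 0},
    {"tx": -1.4,"ty": 0,"tz": 0,"wx": 0,"wy": 0,"wz": 0,"gripper": 0},
    {"tx": -1.7,"ty": 0,"tz": 0,"wx": 0,"wy": 0,"wz": 0,"gripper": 0},
    {"tx": -2,"ty": 0,"tz": 0,"wx": 0,"wy": 0,"wz": 0,"gripper": 0},
    {"tx": -2.3,"ty": 0,"tz": 0,"wx": 0,"wy": 0,"wz": 0,"gripper": 0},
    {"tx": -2.6,"ty": 0,"tz": 0,"wx": 0,"wy": 0,"wz": 0,"gripper": 0},
    {"tx": -2.9,"ty": 0,"tz": 0,"wx": 0,"wy": 0,"wz": 0,"gripper": 0},
    {"tx": -3.2,"ty": 0,"tz": 0,"wx": 0,"wy": 0,"wz": 0,"gripper": 0},
    {"tx": -3.5,"ty": 0,"tz": 0,"wx": 0,"wy": 0,"wz": 0,"gripper": 0},
    {"tx": -3.8,"ty": 0,"tz": 0,"wx": 0,"wy": 0,"wz": 0,"gripper": 0},
    {"tx": -4,"ty": 0,"tz": 0,"wx": 0,"wy": 0,"wz": 0,"gripper": 0},
    {"tx": -4.1,"ty": 0,"tz": 0,"wx": 0,"wy": 0,"wz": 0,"gripper": 0},
    {"tx": -4.1,"ty": 0,"tz": 0,"wx": 0,"wy": 0,"wz": 0,"gripper": 0}
  ]
}}

```text
time_s: 6.5
tcp_pos: [0.4839, 0.0394, -0.0153]
eef_rot: [-3.141, 0.001, -2.846]
force: [-0.4, -0.4, -0.5]
opening: 0.0002
finger_force: 0.0
```

Request:
{"method": "servo_tool", "body": {
  "moves": [
    {"tx": -0.1,"ty": 0,"tz": 0,"wx": 0,"wy": 0,"wz": 0,"gripper": 0},
    {"tx": -0.2,"ty": 0,"tz": 0,"wx": 0,"wy": 0,"wz": 0,"gripper": 0},
    {"tx": -0.2,"ty": 0,"tz": 0,"wx": 0,"wy": 0,"wz": 0,"gripper": 0}
  ]
}}

```text
time_s: 6.75
tcp_pos: [0.4852, 0.04, -0.0153]
eef_rot: [-3.142, 0.0, -2.846]
force: [-1.2, 0.0, -0.6]
opening: 0.0007
finger_force: 0.3
```

```bash
cat > g.py <<'E'
from h import *
np.set_printoptions(precision=4,suppress=True)
i,p,d=shot('scene'); P=pts(i,d); print(monitor.state()['force'],monitor.state()['tcp_pos'])
h=cv2.cvtColor(p,cv2.COLOR_RGB2HSV); w=(h[...,0]<25)&(h[...,1]>70)&(P[...,2]>.037)&(P[...,2]<.05)&(P[...,0]>.42)&(P[...,0]<.68)&(abs(P[...,1]-.06)<.06)
X=P[w]; s=(X[:,:2]-[.627,.084])@[.955,.297]; l=(X[:,:2]-[.627,.084])@[-.297,.955]
print(len(X),'s',np.percentile(s,[0,1,5,50,99]),'lat',np.percentile(l,[1,50,99]))
E
python3 g.py
```

```text
[-0.6833  0.7978 -1.0353] [ 0.4852  0.04   -0.0153]
882 s [-0.1535 -0.1387 -0.1328 -0.0825  0.0252] lat [-0.0253 -0.009   0.0246]
```

Request:
{"method": "servo_tool", "body": {
  "moves": [
    {"tx": -0.1,"ty": 0,"tz": 0,"wx": 0,"wy": 0,"wz": 0,"gripper": 0},
    {"tx": -0.2,"ty": 0,"tz": 0,"wx": 0,"wy": 0,"wz": 0,"gripper": 0},
    {"tx": -0.2,"ty": 0,"tz": 0,"wx": 0,"wy": 0,"wz": 0,"gripper": 0}
  ]
}}

```text
time_s: 7.05
tcp_pos: [0.4874, 0.0405, -0.0153]
eef_rot: [-3.141, 0.0, -2.846]
force: [-1.2, -1.0, 0.3]
opening: 0.0005
finger_force: 0.2
```

Request:
{"method": "servo_tool", "body": {
  "moves": [
    {"tx": -0.1,"ty": 0,"tz": 0,"wx": 0,"wy": 0,"wz": 0,"gripper": 0},
    {"tx": -0.2,"ty": 0,"tz": 0,"wx": 0,"wy": 0,"wz": 0,"gripper": 0},
    {"tx": -0.2,"ty": 0,"tz": 0,"wx": 0,"wy": 0,"wz": 0,"gripper": 0}
  ]
}}

```text
time_s: 7.3
tcp_pos: [0.4891, 0.0411, -0.0153]
eef_rot: [-3.142, 0.0, -2.846]
force: [0.2, -0.0, 0.4]
opening: 0.0004
finger_force: 0.3
```

Request:
{"method": "servo_tool", "body": {
  "moves": [
    {"tx": -0.1,"ty": 0,"tz": 0,"wx": 0,"wy": 0,"wz": 0,"gripper": 0},
    {"tx": -0.1,"ty": 0,"tz": 0,"wx": 0,"wy": 0,"wz": 0,"gripper": 0}
  ]
}}

```text
time_s: 7.47
tcp_pos: [0.489, 0.0413, -0.0153]
eef_rot: [3.141, -0.002, -2.846]
force: [-2.6, -1.8, 1.9]
opening: 0.0004
finger_force: 1.5
```

Request:
{"method": "servo_tool", "body": {
  "moves": [
    {"tx": -0.1,"ty": 0,"tz": 0,"wx": 0,"wy": 0,"wz": 0,"gripper": 0},
    {"tx": -0.1,"ty": 0,"tz": 0,"wx": 0,"wy": 0,"wz": 0,"gripper": 0},
    {"tx": -0.1,"ty": 0,"tz": 0,"wx": 0,"wy": 0,"wz": 0,"gripper": 0}
  ]
}}

```text
time_s: 7.72
tcp_pos: [0.4889, 0.0415, -0.0154]
eef_rot: [3.141, -0.004, -2.846]
force: [-4.1, -2.6, 3.0]
opening: 0.0005
finger_force: 2.5
```

The stile is home: the force rose to about 5 N with no further motion, at the predicted spot. Now I'll back off, rise, turn and open.

Request:
{"method": "servo_tool", "body": {
  "moves": [
    {"tx": 2,"ty": 0,"tz": 0,"wx": 0,"wy": 0,"wz": 0,"gripper": 0},
    {"tx": 4.5,"ty": 0,"tz": 0,"wx": 0,"wy": 0,"wz": 0,"gripper": 0},
    {"tx": 6,"ty": 0,"tz": -3,"wx": 0,"wy": 0,"wz": 0,"gripper": 0},
    {"tx": 6,"ty": 0,"tz": -7,"wx": 0,"wy": 0,"wz": 0.1,"gripper": 5},
    {"tx": 6,"ty": 0,"tz": -11,"wx": 0,"wy": 0,"wz": 0.2,"gripper": 5},
    {"tx": 6,"ty": 0,"tz": -15,"wx": 0,"wy": 0,"wz": 0.32,"gripper": 5},
    {"tx": 6,"ty": 0,"tz": -19,"wx": 0,"wy": 0,"wz": 0.44,"gripper": 5},
    {"tx": 6,"ty": 0,"tz": -23,"wx": 0,"wy": 0,"wz": 0.56,"gripper": 5},
    {"tx": 6,"ty": 0,"tz": -24,"wx": 0,"wy": 0,"wz": 0.68,"gripper": 5},
    {"tx": 6,"ty": 0,"tz": -24,"wx": 0,"wy": 0,"wz": 0.8,"gripper": 5},
    {"tx": 6,"ty": 0,"tz": -24,"wx": 0,"wy": 0,"wz": 0.92,"gripper": 5},
    {"tx": 6,"ty": 0,"tz": -24,"wx": 0,"wy": 0,"wz": 1.04,"gripper": 5},
    {"tx": 6,"ty": 0,"tz": -24,"wx": 0,"wy": 0,"wz": 1.16,"gripper": 5},
    {"tx": 6,"ty": 0,"tz": -24,"wx": 0,"wy": 0,"wz": 1.28,"gripper": 5},
    {"tx": 6,"ty": 0,"tz": -24,"wx": 0,"wy": 0,"wz": 1.4,"gripper": 5},
    {"tx": 6,"ty": 0,"tz": -24,"wx": 0,"wy": 0,"wz": 1.52,"gripper": 5},
    {"tx": 6,"ty": 0,"tz": -24,"wx": 0,"wy": 0,"wz": 1.564,"gripper": 5},
    {"tx": 6,"ty": 0,"tz": -24,"wx": 0,"wy": 0,"wz": 1.564,"gripper": 5}
  ]
}}

```text
time_s: 9.22
tcp_pos: [0.4342, 0.0244, 0.225]
eef_rot: [3.14, 0.0, 1.872]
force: [0.5, 0.2, -0.1]
opening: 0.05
finger_force: 0.0
```

```bash
python3 - <<'E'
from h import *
np.set_printoptions(precision=4,suppress=True)
st=monitor.state(); T=st['tcp_pos']; Rt=rot(st['eef_rot']); print(T,st['eef_rot'],st['opening'])
i,p,d=shot('wrist','w3.png'); P=pts(i,d); L=(P-T)@Rt
w=(d>.03)&(abs(L[...,0])<.02)&(abs(L[...,1])<.06)&(L[...,2]>-.1)&(L[...,2]<0)&(p.max(-1)<60)
print('fingers tool',np.percentile(L[w],[1,50,99],axis=0))
# knob in top and scene views
for n in ['top','scene']:
    i,p,d=shot(n,n+'3.png'); P=pts(i,d); k=(P[...,2]>.205)&(P[...,2]<.232)&(np.hypot(P[...,0]-.577,P[...,1]-.107)<.02)
    print(n,k.sum(),P[k].mean(0),np.percentile(P[k],[3,97],axis=0))
kn=np.array([.5775,.1065,.22]); print('to knob, tool cm',Rt.T@(kn-T)*100)
E
python3 g.py
```

```text
[0.4342 0.0244 0.225 ] [3.1396 0.0004 1.8721] 0.05003818228946643
fingers tool [[-0.0081 -0.035  -0.0992]
 [ 0.0094 -0.0244 -0.0722]
 [ 0.012   0.0359 -0.0401]]
top 94 [0.5758 0.1069 0.2216] [[0.5678 0.0984 0.2068]
 [0.5858 0.1159 0.2273]]
scene 109 [0.5818 0.1057 0.2189] [[0.5716 0.098  0.2076]
 [0.5881 0.1152 0.2254]]
to knob, tool cm [ 3.59   16.1215  0.5282]
[-0.1239  0.187  -0.1343] [0.4337 0.0243 0.2248]
838 s [-0.1341 -0.1321 -0.1272 -0.0799  0.0257] lat [-0.0253 -0.0096  0.0248]
```

View pics/w3.png

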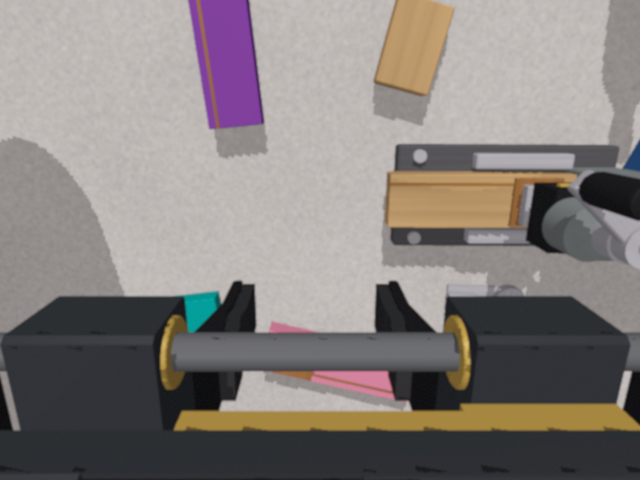

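This view shows the stile home at about (450,200), with its patch under the pad, and the brass tab tip (still in) near (563,185). Next I'll go over the knob, descend and grip.

Request:
{"method": "servo_tool", "body": {
  "moves": [
    {"tx": 0.7,"ty": 3.2,"tz": 0,"wx": 0,"wy": 0,"wz": 0,"gripper": 5},
    {"tx": 1.4,"ty": 6.4,"tz": 0,"wx": 0,"wy": 0,"wz": 0,"gripper": 5},
    {"tx": 2.2,"ty": 9.8,"tz": 0,"wx": 0,"wy": 0,"wz": 0,"gripper": 5},
    {"tx": 2.9,"ty": 13,"tz": 0,"wx": 0,"wy": 0,"wz": 0,"gripper": 5},
    {"tx": 3.6,"ty": 16.2,"tz": 0,"wx": 0,"wy": 0,"wz": 0,"gripper": 5},
    {"tx": 3.6,"ty": 16.2,"tz": 0,"wx": 0,"wy": 0,"wz": 0,"gripper": 5},
    {"tx": 3.6,"ty": 16.2,"tz": 2,"wx": 0,"wy": 0,"wz": 0,"gripper": 5},
    {"tx": 3.6,"ty": 16.2,"tz": 4,"wx": 0,"wy": 0,"wz": 0,"gripper": 5}
  ]
}}

```text
time_s: 10.08
tcp_pos: [0.5787, 0.1071, 0.1851]
eef_rot: [3.139, 0.001, 1.874]
force: [0.6, 0.1, -0.0]
opening: 0.05
finger_force: 0.0
```

```bash
python3 - <<'E'
from h import *
np.set_printoptions(precision=4,suppress=True)
st=monitor.state(); T=st['tcp_pos']; Rt=rot(st['eef_rot']); print(T,st['eef_rot'],st['force'])
i,p,d=shot('wrist','w4.png'); P=pts(i,d)
k=(P[...,2]>.185)&(P[...,2]<.227)&(np.hypot(P[...,0]-.578,P[...,1]-.1065)<.016)&(p.max(-1)<90)
k[:,:]&=k
X=(P[k]-T)@Rt; print(k.sum(),'knob tool',np.percentile(X,[3,50,97],axis=0))
L=(P-T)@Rt; w=(d>.03)&(abs(L[...,0])<.02)&(abs(abs(L[...,1])-.03)<.012)&(L[...,2]>-.1)&(L[...,2]<-.03)&(p.max(-1)<60)
print('fingers',np.percentile(L[w],[1,50,99],axis=0), (P[w])[:,2].min())
t=cv2.cvtColor(p,cv2.COLOR_RGB2HSV); b=(t[...,0]>18)&(t[...,0]<32)&(t[...,1]>120)&(t[...,2]>90)&(d>.2)
v,u=np.where(b); print('brass',b.sum(), u.min() if len(u) else 0,u.max() if len(u) else 0)
E
```

```text
[0.5787 0.1071 0.1851] [3.1386 0.001  1.8744] [ 0.6098  0.1478 -0.0348]
2360 knob tool [[-0.0062 -0.0077 -0.0394]
 [ 0.006   0.001  -0.037 ]
 [ 0.0097  0.0093 -0.0034]]
fingers [[-0.0081 -0.0347 -0.0993]
 [ 0.0096 -0.0245 -0.0707]
 [ 0.0119  0.0362 -0.0393]] 0.22141070381351774
brass 301 353 391
```

View pics/w4.png

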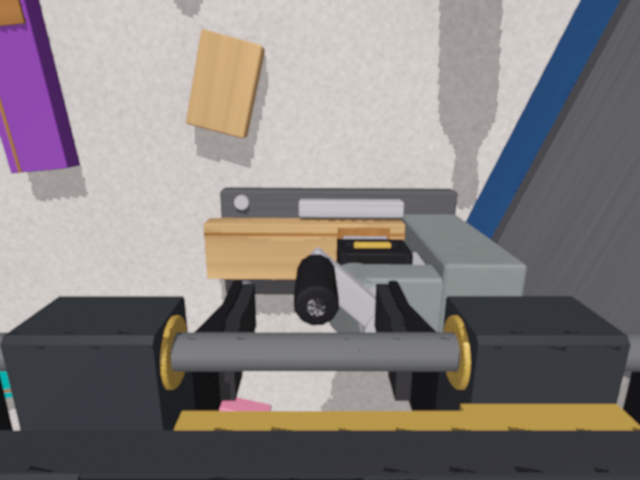

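The view shows the knob between the fingers at about (317,295) and the brass tab (in) at (372,244). I'll descend and grip.

Request:
{"method": "servo_tool", "body": {
  "moves": [
    {"tx": 0,"ty": 0,"tz": 1.5,"wx": 0,"wy": 0,"wz": 0,"gripper": 5},
    {"tx": 0,"ty": 0,"tz": 3,"wx": 0,"wy": 0,"wz": 0,"gripper": 5},
    {"tx": 0,"ty": 0.05,"tz": 3.7,"wx": 0,"wy": 0,"wz": 0,"gripper": 5},
    {"tx": 0,"ty": 0.05,"tz": 3.7,"wx": 0,"wy": 0,"wz": 0,"gripper": 2.5},
    {"tx": 0,"ty": 0.05,"tz": 3.7,"wx": 0,"wy": 0,"wz": 0,"gripper": 1.5},
    {"tx": 0,"ty": 0.05,"tz": 3.7,"wx": 0,"wy": 0,"wz": 0,"gripper": 1},
    {"tx": 0,"ty": 0.05,"tz": 3.7,"wx": 0,"wy": 0,"wz": 0,"gripper": 1},
    {"tx": 0,"ty": 0.05,"tz": 3.7,"wx": 0,"wy": 0,"wz": 0,"gripper": 1},
    {"tx": 0,"ty": 0.05,"tz": 3.7,"wx": 0,"wy": 0,"wz": 0,"gripper": 1},
    {"tx": 0,"ty": 0.05,"tz": 3.7,"wx": 0,"wy": 0,"wz": 0,"gripper": 1}
  ],
  "newtons": 25
}}

```text
time_s: 10.97
tcp_pos: [0.5789, 0.107, 0.1486]
eef_rot: [3.139, 0.001, 1.873]
force: [0.6, -0.2, 2.1]
opening: 0.019
finger_force: 25.0
```

```bash
cat > tab.py <<'E'
from h import *
np.set_printoptions(precision=4,suppress=True)
AX=np.array([.627,.084]); cx=np.array([.955,.297]); cy=np.array([-.297,.955])
def tab():
    i,p,d=shot('wrist'); P=pts(i,d); t=cv2.cvtColor(p,cv2.COLOR_RGB2HSV)
    s=(P[...,:2]-AX)@cx; l=(P[...,:2]-AX)@cy
    b=(t[...,0]>15)&(t[...,0]<35)&(t[...,1]>110)&(t[...,2]>60)&(abs(s)<.03)&(l>.01)&(l<.06)&(P[...,2]>.06)&(P[...,2]<.14)
    out='none'
    if b.sum(): out=(int(b.sum()),'lat max %.4f'%np.percentile(l[b],97),'z top %.4f'%np.percentile(P[...,2][b],85))
    print('brass',out)
def plan(*dth):
    st=monitor.state(); T=st['tcp_pos']; Rt=rot(st['eef_rot']); print('tcp',T,'F',st['force'],'open',st['opening'],st['time_s'])
    v=T[:2]-AX; a=np.arctan2(v[1],v[0]); print('r',np.hypot(*v),'angle',a)
if __name__=='__main__': plan(); tab()
E
python3 tab.py; python3 - <<'E'
import numpy as np
# offsets in tool cm: tool x=+clamp y, tool y=+clamp x  (tool yaw 1.874)
th=np.arctan2(.107-.084,.5787-.627); print(th)
def tool(p): 
    y=1.874; X=np.array([np.cos(y),np.sin(y)]); Y=np.array([np.sin(y),-np.cos(y)]); return p@X,p@Y
AX=np.array([.627,.084]); r=.055
k0=np.array([.5787,.1071])
for j in range(1,21):
    a=th-.13*j; q=AX+r*np.array([np.cos(a),np.sin(a)]); print(j,np.round(np.array(tool(q-k0))*100,2))
E
```

```text
tcp [0.5789 0.107  0.1486] F [ 0.6218 -0.1846  2.0949] open 0.019006060199035772 10.9667
r 0.05333526744540925 angle 2.6949729961850926
brass (459, 'lat max 0.0257', 'z top 0.1000')
2.6971734436886945
1 [0.58 0.41]
2 [1.   0.98]
3 [1.35 1.61]
4 [1.6  2.28]
5 [1.77 2.97]
6 [1.85 3.68]
7 [1.83 4.4 ]
8 [1.72 5.1 ]
9 [1.53 5.79]
10 [1.24 6.44]
11 [0.87 7.06]
12 [0.43 7.62]
13 [-0.09  8.11]
14 [-0.66  8.54]
15 [-1.28  8.89]
16 [-1.95  9.15]
17 [-2.64  9.33]
18 [-3.35  9.41]
19 [-4.06  9.4 ]
20 [-4.77  9.3 ]
```

```bash
cat > arc.py <<'E'
import sys,numpy as np
# usage: arc.py angle_start step n axx axy  -> tool-cm offsets from the commanded knob position on the circle
a0,st,n,ax,ay=map(float,sys.argv[1:6]); r=.055; y=1.8735
X=np.array([np.cos(y),np.sin(y)]); Y=np.array([np.sin(y),-np.cos(y)]); f=lambda a:r*np.array([np.cos(a),np.sin(a)])
for j in range(1,int(n)+1):
    d=(f(a0-st*j)-f(a0))*100; print(j,round(d@X,2),round(d@Y,2))
E
python3 -c "
import numpy as np; print(np.arctan2(.107-.0835,.5789-.628),np.hypot(.107-.0835,.5789-.628))"
python3 arc.py 2.694 .12 10 0 0
```

```text
2.6951988786852117 0.05443399672998486
1 0.45 0.48
2 0.85 1.01
3 1.18 1.58
4 1.43 2.19
5 1.62 2.82
6 1.72 3.47
7 1.75 4.13
8 1.7 4.79
9 1.57 5.43
10 1.36 6.06
```

Request:
{"method": "servo_tool", "body": {
  "moves": [
    {"tx": 0.2,"ty": 0.24,"tz": 0,"wx": 0,"wy": 0,"wz": 0,"gripper": 1},
    {"tx": 0.45,"ty": 0.48,"tz": 0,"wx": 0,"wy": 0,"wz": 0,"gripper": 1},
    {"tx": 0.85,"ty": 1.01,"tz": 0,"wx": 0,"wy": 0,"wz": 0,"gripper": 1},
    {"tx": 1.18,"ty": 1.58,"tz": 0,"wx": 0,"wy": 0,"wz": 0,"gripper": 1},
    {"tx": 1.43,"ty": 2.19,"tz": 0,"wx": 0,"wy": 0,"wz": 0,"gripper": 1},
    {"tx": 1.62,"ty": 2.82,"tz": 0,"wx": 0,"wy": 0,"wz": 0,"gripper": 1},
    {"tx": 1.72,"ty": 3.47,"tz": 0,"wx": 0,"wy": 0,"wz": 0,"gripper": 1},
    {"tx": 1.75,"ty": 4.13,"tz": 0,"wx": 0,"wy": 0,"wz": 0,"gripper": 1},
    {"tx": 1.7,"ty": 4.79,"tz": 0,"wx": 0,"wy": 0,"wz": 0,"gripper": 1},
    {"tx": 1.57,"ty": 5.43,"tz": 0,"wx": 0,"wy": 0,"wz": 0,"gripper": 1},
    {"tx": 1.36,"ty": 6.06,"tz": 0,"wx": 0,"wy": 0,"wz": 0,"gripper": 1}
  ]
}}

```text
time_s: 11.93
tcp_pos: [0.6307, 0.1391, 0.1485]
eef_rot: [-3.14, -0.002, 1.873]
force: [-3.2, 0.7, 5.9]
opening: 0.0191
finger_force: 25.1
```

```bash
python3 tab.py
```

```text
tcp [0.6307 0.1391 0.1485] F [-3.249   0.7323  5.8549] open 0.019079310330707647 11.9333
r 0.05522370273215773 angle 1.5039796079857783
brass (216, 'lat max 0.0257', 'z top 0.0971')
```

```bash
python3 arc.py 1.494 .12 12 0 0
```

```text
1 -0.28 0.6
2 -0.63 1.16
3 -1.05 1.67
4 -1.52 2.13
5 -2.04 2.53
6 -2.61 2.86
7 -3.22 3.13
8 -3.85 3.32
9 -4.5 3.43
10 -5.16 3.46
11 -5.81 3.42
12 -6.46 3.29
```

Request:
{"method": "servo_tool", "body": {
  "moves": [
    {"tx": -0.28,"ty": 0.6,"tz": -0.1,"wx": 0,"wy": 0,"wz": 0,"gripper": 1},
    {"tx": -0.63,"ty": 1.16,"tz": -0.1,"wx": 0,"wy": 0,"wz": 0,"gripper": 1},
    {"tx": -1.05,"ty": 1.67,"tz": -0.1,"wx": 0,"wy": 0,"wz": 0,"gripper": 1},
    {"tx": -1.52,"ty": 2.13,"tz": -0.1,"wx": 0,"wy": 0,"wz": 0,"gripper": 1},
    {"tx": -2.04,"ty": 2.53,"tz": -0.1,"wx": 0,"wy": 0,"wz": 0,"gripper": 1},
    {"tx": -2.61,"ty": 2.86,"tz": -0.1,"wx": 0,"wy": 0,"wz": 0,"gripper": 1},
    {"tx": -3.22,"ty": 3.13,"tz": -0.1,"wx": 0,"wy": 0,"wz": 0,"gripper": 1},
    {"tx": -3.85,"ty": 3.32,"tz": -0.1,"wx": 0,"wy": 0,"wz": 0,"gripper": 1},
    {"tx": -4.5,"ty": 3.43,"tz": -0.1,"wx": 0,"wy": 0,"wz": 0,"gripper": 1},
    {"tx": -5.16,"ty": 3.46,"tz": -0.1,"wx": 0,"wy": 0,"wz": 0,"gripper": 1},
    {"tx": -5.81,"ty": 3.42,"tz": -0.1,"wx": 0,"wy": 0,"wz": 0,"gripper": 1},
    {"tx": -6.46,"ty": 3.29,"tz": -0.1,"wx": 0,"wy": 0,"wz": 0,"gripper": 1}
  ]
}}

```text
time_s: 12.98
tcp_pos: [0.6838, 0.0851, 0.1487]
eef_rot: [3.139, 0.001, 1.873]
force: [4.2, 2.9, -1.0]
opening: 0.0191
finger_force: 25.0
```

```bash
python3 tab.py; python3 arc.py 0.054 .12 12
```

```text
tcp [0.6838 0.0851 0.1487] F [ 4.2102  2.8952 -0.9832] open 0.01906194677802513 12.9833
r 0.05681978815986068 angle 0.01920764230134856
brass (272, 'lat max 0.0256', 'z top 0.1000')Traceback (most recent call last):
  File "arc.py", line 3, in <module>
    a0,st,n,ax,ay=map(float,sys.argv[1:6]); r=.055; y=1.8735
    ^^^^^^^^^^^^^
ValueError: not enough values to unpack (expected 5, got 3)
```

```bash
python3 arc.py 0.054 .12 8 0 0
```

```text
1 -0.63 -0.2
2 -1.23 -0.47
3 -1.79 -0.82
4 -2.31 -1.23
5 -2.77 -1.7
6 -3.18 -2.22
7 -3.52 -2.78
8 -3.79 -3.38
```

Request:
{"method": "servo_tool", "body": {
  "moves": [
    {"tx": -0.63,"ty": -0.2,"tz": 0,"wx": 0,"wy": 0,"wz": 0,"gripper": 1},
    {"tx": -1.23,"ty": -0.47,"tz": 0,"wx": 0,"wy": 0,"wz": 0,"gripper": 1},
    {"tx": -1.79,"ty": -0.82,"tz": 0,"wx": 0,"wy": 0,"wz": 0,"gripper": 1},
    {"tx": -2.31,"ty": -1.23,"tz": 0,"wx": 0,"wy": 0,"wz": 0,"gripper": 1},
    {"tx": -2.77,"ty": -1.7,"tz": 0,"wx": 0,"wy": 0,"wz": 0,"gripper": 1},
    {"tx": -3.18,"ty": -2.22,"tz": 0,"wx": 0,"wy": 0,"wz": 0,"gripper": 1},
    {"tx": -3.52,"ty": -2.78,"tz": 0,"wx": 0,"wy": 0,"wz": 0,"gripper": 1},
    {"tx": -3.79,"ty": -3.38,"tz": 0,"wx": 0,"wy": 0,"wz": 0,"gripper": 1}
  ]
}}

```text
time_s: 13.7
tcp_pos: [0.6606, 0.0392, 0.1487]
eef_rot: [-3.141, -0.0, 1.873]
force: [2.7, 2.8, -0.9]
opening: 0.0194
finger_force: 25.1
```

```bash
cat >> tab.py <<'E'
    st=monitor.state(); v=st['tcp_pos'][:2]-[.628,.0835]; a=np.arctan2(v[1],v[0]); F=st['force'][:2]
    print('angle %.3f r %.4f'%(a,np.hypot(*v)),'F resist %.1f radial %.1f'%(F@[-np.sin(a),np.cos(a)],F@[np.cos(a),np.sin(a)]))
E
python3 tab.py; python3 arc.py -0.906 .12 8 0 0
```

```text
1 -0.2 -0.63
2 -0.32 -1.28
3 -0.36 -1.94
4 -0.32 -2.6
5 -0.2 -3.24
6 -0.01 -3.88
7 0.26 -4.48
8 0.6 -5.04  File "tab.py", line 15
    st=monitor.state(); v=st['tcp_pos'][:2]-[.628,.0835]; a=np.arctan2(v[1],v[0]); F=st['force'][:2]
IndentationError: unexpected indent
```

```bash
sed -i "s/^if __name__.*/plan(); tab()/; s/^    st=monitor.state(); v=/st=monitor.state(); v=/; s/^    print('angle/print('angle/" tab.py && python3 tab.py
```

```text
tcp [0.6606 0.0392 0.1487] F [ 2.7471  2.8088 -0.8778] open 0.019436399482315212 13.7
r 0.05603020120633915 angle -0.9270134079609452
brass (137, 'lat max 0.0253', 'z top 0.1085')
angle -0.963 r 0.0549 F resist 1.7 radial 1.7
```

Request:
{"method": "servo_tool", "body": {
  "moves": [
    {"tx": -0.2,"ty": -0.63,"tz": 0,"wx": 0,"wy": 0,"wz": 0,"gripper": 1},
    {"tx": -0.32,"ty": -1.28,"tz": 0,"wx": 0,"wy": 0,"wz": 0,"gripper": 1},
    {"tx": -0.36,"ty": -1.94,"tz": 0,"wx": 0,"wy": 0,"wz": 0,"gripper": 1},
    {"tx": -0.32,"ty": -2.6,"tz": 0,"wx": 0,"wy": 0,"wz": 0,"gripper": 1},
    {"tx": -0.2,"ty": -3.24,"tz": 0,"wx": 0,"wy": 0,"wz": 0,"gripper": 1}
  ]
}}

```text
time_s: 14.17
tcp_pos: [0.6303, 0.029, 0.1487]
eef_rot: [3.141, -0.001, 1.873]
force: [3.0, 6.0, -1.7]
opening: 0.0192
finger_force: 25.0
```

```bash
sed -i "s/^plan(); tab()/st0=monitor.state(); plan(); tab()/; s/^st=monitor.state(); v=/st=st0; v=/" tab.py && python3 tab.py;  python3 arc.py -1.506 .12 8 0 0
```

```text
tcp [0.6303 0.029  0.1487] F [ 3.0139  5.9669 -1.655 ] open 0.019246716209904126 14.1667
r 0.055088162068127534 angle -1.5116923372509716
brass (135, 'lat max 0.0253', 'z top 0.1081')
angle -1.529 r 0.0545 F resist 3.3 radial -5.8
1 0.19 -0.63
2 0.46 -1.23
3 0.8 -1.8
4 1.2 -2.32
5 1.67 -2.79
6 2.18 -3.2
7 2.74 -3.55
8 3.34 -3.83
```

```bash
python3 - <<'E'
from h import *
np.set_printoptions(precision=4,suppress=True)
AX=np.array([.628,.0835]); cx=np.array([.955,.297]); cy=np.array([-.297,.955])
for n in ['wrist','top']:
    i,p,d=shot(n,n+'5.png'); P=pts(i,d); t=cv2.cvtColor(p,cv2.COLOR_RGB2HSV); s=(P[...,:2]-AX)@cx; l=(P[...,:2]-AX)@cy
    b=(t[...,0]>15)&(t[...,0]<35)&(t[...,1]>110)&(t[...,2]>60)&(abs(s)<.035)&(l>-.03)&(l<.07)&(P[...,2]>.05)&(P[...,2]<.15)
    m,lab,S,C=cv2.connectedComponentsWithStats(b.astype(np.uint8))
    for k in range(1,m):
        if S[k,4]>4: X=P[lab==k]; print(n,S[k],'s',np.percentile(s[lab==k],[5,95]),'l',np.percentile(l[lab==k],[5,95]),'z',np.percentile(X[:,2],[10,50,90]),p[lab==k].mean(0))
E
```

```text
wrist [321 113  45   3 131] s [-0.0103  0.0121] l [0.0248 0.026 ] z [0.0898 0.0911 0.1079] [172.2977 142.6794  74.6412]
```

Request:
{"method": "servo_tool", "body": {
  "moves": [
    {"tx": 0.19,"ty": -0.63,"tz": 0,"wx": 0,"wy": 0,"wz": 0,"gripper": 1},
    {"tx": 0.46,"ty": -1.23,"tz": 0,"wx": 0,"wy": 0,"wz": 0,"gripper": 1},
    {"tx": 0.8,"ty": -1.8,"tz": 0,"wx": 0,"wy": 0,"wz": 0,"gripper": 1},
    {"tx": 1.2,"ty": -2.32,"tz": 0,"wx": 0,"wy": 0,"wz": 0,"gripper": 1},
    {"tx": 1.67,"ty": -2.79,"tz": 0,"wx": 0,"wy": 0,"wz": 0,"gripper": 1},
    {"tx": 2.18,"ty": -3.2,"tz": 0,"wx": 0,"wy": 0,"wz": 0,"gripper": 1}
  ]
}}

```text
time_s: 14.82
tcp_pos: [0.5965, 0.0396, 0.1487]
eef_rot: [3.136, 0.002, 1.873]
force: [8.1, 2.4, -5.4]
opening: 0.0192
finger_force: 25.0
```

```bash
sed -i "s/P\[...,2\]\[b\],85/P[...,2][b],40/" tab.py; python3 tab.py;  python3 arc.py -2.226 .12 8 0 0
```

```text
tcp [0.5965 0.0396 0.1487] F [ 8.1389  2.4023 -5.4196] open 0.01923045215326459 14.8167
r 0.053901748333203096 angle -2.1732287097395053
brass (201, 'lat max 0.0255', 'z top 0.0891')
angle -2.194 r 0.0541 F resist 5.2 radial -6.7
1 0.56 -0.35
2 1.16 -0.62
3 1.79 -0.83
4 2.44 -0.95
5 3.09 -1.0
6 3.75 -0.97
7 4.4 -0.86
8 5.03 -0.67
```

Request:
{"method": "servo_tool", "body": {
  "moves": [
    {"tx": 0.6,"ty": -0.2,"tz": 0.05,"wx": 0,"wy": 0,"wz": 0,"gripper": 1},
    {"tx": 1.2,"ty": -0.47,"tz": 0.05,"wx": 0,"wy": 0,"wz": 0,"gripper": 1},
    {"tx": 1.83,"ty": -0.68,"tz": 0.05,"wx": 0,"wy": 0,"wz": 0,"gripper": 1}
  ]
}}

```text
time_s: 15.12
tcp_pos: [0.5837, 0.0526, 0.1487]
eef_rot: [3.14, 0.006, 1.874]
force: [4.1, -3.8, -2.2]
opening: 0.0195
finger_force: 25.1
```

```bash
python3 tab.py;  python3 arc.py -2.586 .12 4 0 0
```

```text
tcp [0.5837 0.0526 0.1487] F [ 4.1066 -3.7759 -2.2353] open 0.019467246914200206 15.1167
r 0.05352097802354226 angle -2.513799275752956
brass (1455, 'lat max 0.0427', 'z top 0.0887')
angle -2.532 r 0.0540 F resist 5.4 radial -1.2
1 0.65 -0.13
2 1.31 -0.17
3 1.96 -0.14
4 2.61 -0.03
```

The tab has popped: its lateral extent went from 25.5 to 43 mm. I'll stop there, release and rise.

Request:
{"method": "servo_tool", "body": {
  "moves": [
    {"tx": 0,"ty": 0,"tz": 0,"wx": 0,"wy": 0,"wz": 0,"gripper": 5},
    {"tx": 0,"ty": 0,"tz": 0,"wx": 0,"wy": 0,"wz": 0,"gripper": 5},
    {"tx": 0,"ty": 0,"tz": 0,"wx": 0,"wy": 0,"wz": 0,"gripper": 5},
    {"tx": 0,"ty": 0,"tz": 0,"wx": 0,"wy": 0,"wz": 0,"gripper": 5},
    {"tx": 0,"ty": 0,"tz": -2,"wx": 0,"wy": 0,"wz": 0,"gripper": 5},
    {"tx": 0,"ty": 0,"tz": -4,"wx": 0,"wy": 0,"wz": 0,"gripper": 5},
    {"tx": 0,"ty": 0,"tz": -7,"wx": 0,"wy": 0,"wz": 0,"gripper": 5},
    {"tx": 0,"ty": -4,"tz": -8,"wx": 0,"wy": 0,"wz": 0,"gripper": 5},
    {"tx": 0,"ty": -8,"tz": -8,"wx": 0,"wy": 0,"wz": 0,"gripper": 5},
    {"tx": 0,"ty": -11,"tz": -8,"wx": 0,"wy": 0,"wz": 0,"gripper": 5},
    {"tx": 0,"ty": -11,"tz": -8,"wx": 0,"wy": 0,"wz": 0,"gripper": 5}
  ]
}}

```text
time_s: 16.08
tcp_pos: [0.4691, 0.0223, 0.2276]
eef_rot: [-3.133, -0.003, 1.872]
force: [-0.6, 0.1, -0.7]
opening: 0.0499
finger_force: 0.0
```

```bash
python3 tab.py; python3 g.py; python3 - <<'E'
from h import *
i,p,d=shot('wrist'); i,q,d=shot('top')
a=cv2.resize(p,(480,360)); b=cv2.resize(q[100:280,230:340],(220,360),interpolation=cv2.INTER_CUBIC)
cv2.imwrite('pics/end.png',cv2.cvtColor(np.hstack([a,b]),cv2.COLOR_RGB2BGR))
E
```

```text
tcp [0.4691 0.0223 0.2276] F [-0.5867  0.1016 -0.6592] open 0.04989477446471077 16.0833
r 0.1695570850616996 angle -2.768916731676654
brass (913, 'lat max 0.0426', 'z top 0.0886')
angle -2.774 r 0.1703 F resist -0.3 radial 0.5
[0.9052 0.3413 0.0005] [0.476  0.0221 0.2286]
817 s [-0.1341 -0.1319 -0.1273 -0.0809  0.0252] lat [-0.0251 -0.0089  0.0245]
```

View pics/end.png

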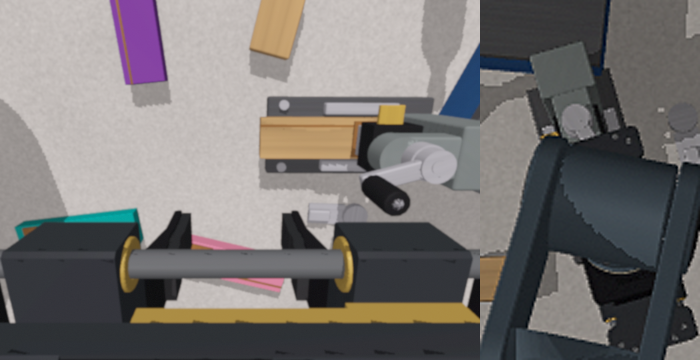

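The final view shows the tab out at (390,114), the stile home and clamped, the knob free at (388,195) and the gripper clear. I'm handing the job in.

```bash
python3 -c "
from plant import r
print(r.job_done())"
```

```text
the job is handed in; nothing more can be done
None
```

The stile is home against the back stop and clamped; I stopped cranking at about 5.2 rad, when the tab popped out, and let go with the robot clear. The job is handed in (result not shown), and I didn't re-check the other items' positions, though the arm touched only the stile and crank knob.

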